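# Spin the wing nut down to clamp the etching plate

## Robot

A 6-joint arm with a two-finger parallel gripper is mounted at the origin on the work surface. World frame = base frame: x ahead of the robot, y to its left, z up, the work surface at z = 0. Lengths are in m, angles in rad, forces in N, time in s.
With the tool pointing down it reaches from about 0.275 to 0.75 m from the base axis. Payload 10.2 kg.
Tool frame: the origin (TCP) lies between the finger pads; the fingertips stand 11 mm ahead of it and the grasp point (between the pads) lies 8 mm behind it; z points along the fingers, y is the line along which they close (so a half turn about z gives the same grasp; the last joint's range is limited). The gripper opens to 85 mm and grips with 20 to 120 N. Pads are 22 mm wide; open, the fingers measure 114 mm over their backs; the gripper's body (76 mm by 85 mm) begins 54 mm behind the grasp point. The pads swing forward as they close: fully open they stand 13 mm farther back than shut.
Start: joints at [0.9, 0.313, 1.498, -0, 1.331, -0.223], TCP at [0.227, 0.473, 0.242] pointing down, gripper open.
Joint ranges: [-2.94, 2.94], [-0.97, 2.17], [0.19, 2.56], [-1.23, 4.37], [0.02, 3.11], [-2.88, 2.88]. Speed limits (rad/s): [2.39, 2.39, 3.01, 3.14, 3.14, 3.14].

## Interface

Orientations are given as a unit quaternion [w, x, y, z].
In Python, from rig import manip gives the robot as it stands. The module is installed in compiled form; this text tells all that it offers.
- The arm moves only by the tool move_arm, never from a script. Its argument "moves" is a list that holds one entry, the list of rows, each a list of 6 numbers: the shift along the tool's x, y, z in mm, then the turn, a rotation vector about the tool's x, y, z in degrees. In form: [[[dx, dy, dz, ax, ay, az], ...]]. A call has 1 to 20 rows; each row shifts and turns the commanded pose from where the row before left it, along the tool's axes as they then stand; what a row does not reach is not made up. A row lasts 1/8 s, in which the tool goes at most 62.5 mm and 10.7 degrees, less where a joint would pass 70% of its speed; a pose out of reach is approached as far as the arm can. A call with a gripper value outside its range is refused whole. "grip" is the opening, from 0 (shut) to 1 (fully open), set as the call begins (left out, the last holds). The fingers move at their own pace and stop on an object; "squeeze" is the grip in N (left out, the last holds). Time passes only in rows, so rows that do not move let the fingers close. It gives the time, the measured TCP pose, the force, the opening and the grip force at its end, in the units of the state.
- manip.sense(): the state, without advancing time (a new reading comes with each control period).
- manip.grab_frame(name): name is "scene" or "top" or "wrist"; returns a dict with "image" (480x640x3 uint8, blue, green, red), "range_z" (480x640 float32, m along the optical axis (not along the pixel's ray), 0 where there is no reading), "camera_matrix" (3x3 intrinsics, pixels), "k1" (the pictures are not rectified: a ray, as slopes to the right and down, at radius r is drawn at 1 + k1 r^2 times it, then the intrinsics apply), "world_to_cam" (4x4, takes a point from world to camera coordinates). Camera axes: x right, y up, looking along -z (the intrinsics and any distortion apply to the point x, -y, -z); pixel columns grow to the right and rows downward; lengths in m; the calibration is good to about 2 mm. A picture is of the moment at which its call begins.
- manip.close_job(): hands the job in; it is judged then, once.
The state is a dict: "t": time; "joint_pos": joint angles; "qd": joint speeds; "effort": joint torques, N m; "eef_pos": TCP position; "eef_rot": TCP orientation; "contact_force": force on the tool from outside, world axes, zero at the start; "moment": the same for the moment, N m; "grip_width": opening from 0.0 (shut) to 1.0 (fully open); "grasp_force": force on a finger pad.
Only numpy, scipy, OpenCV 4.12 (cv2) and the standard library are available. Lean on these libraries where they do the work, as an engineer would, in place of code of your own. Each camera call takes 0.05 s, during which the arm holds its last target. There are 200 camera calls.

## Task

The etching plate in the clamping fixture is not held yet: its wing nut is loose. Run the wing nut down clockwise (seen from above) by pushing its wings round with a fingertip, stroke after stroke, until it stops fully home and the strap bears on the plate. Only push the wings from the side: do not pinch or squeeze the nut, leave the tin, the jar and the burnisher where they are, and finish with the hand clear.

Things in the scene. Friction and masses are not known exactly. Their poses are not given: they have to be found in the camera images.
- fixture: Clamping fixture, fixed to the table. Origin on the table top, right under the axis of the stud; z up. Dark wooden base from x -100 to +210, y -140 to +60, 18 mm thick. On it, fixed: the etching plate, bare metal, 178 x 150 x 4 mm, x +22 to +200, top 22 mm above the table; and the stud, 12 mm thick, its top 70 mm above the table.
- backstop (a point): Middle of the top edge of the fixture's grey steel backstop, at the fixture's x +55, y +65, z 170 mm. The backstop is an upright plate along the whole base, its face at fixture y +60, 170 mm high. It keeps the hand from going all the way round the nut: work on the open side (fixture -y).
- strap: Dark steel hold-down strap, 125 x 30 x 8 mm, long in the fixture's x, threaded over the stud below the wing nut and carrying it; origin at the centre of its underside. It can only move straight up and down, with the nut: underside 22 mm above the table when it bears on the plate, up to 7 mm higher when the nut is slack.
- nut_wings (a point): Point on the axis of the wing nut, 26 mm above the strap's top. z up; x points along one wing, the other (alike) is along -x. Plain steel nut, 90 mm over the wings; each wing is an upright blade 8 mm thick, 12 to 45 mm out from the axis; from 25 mm outwards it spans 14 to 38 mm above the strap's top. The point is 56 mm above the table when the nut is home, 4 mm more per turn slack.
- wing_nut (a joint): Turn of the wing nut in rad, growing clockwise seen from above, which screws it down. 0 = slack, 11.0 = home: the strap bears on the plate and the nut stops dead. Starts between 1.5 and 5.2. Friction about 0.03 N m; it stays where it is left. Fully home means above 10.75. Until then more than 35 N between the fingers and nut or strap (a pinch) fails.
- ink_tin: Plain steel tin, 72 mm across, 55 mm high, loose on the table; origin at the centre of its underside. Leave alone.
- medium_jar: Small amber glass jar with a black cap, 48 mm across, 65 mm high, loose on the table; origin at the centre of its underside. Leave alone.
- burnisher: Burnisher lying on the etching plate: wooden handle 22 mm thick, thin steel rod, 124 mm long in all along its x; origin under it near the middle. Leave alone.

How it is judged:
At the end, for the whole second after the job is handed in: The wing nut is home (joint above 10.75 rad of 11.0) and the strap is down on the plate (underside less than 1.5 mm above it); tin, jar and burnisher within 20 mm of where they were (value of joint wing_nut above 10.75 rad and z of strap in the frame of fixture below 0.0235 m and distance of each of ink_tin, medium_jar, burnisher from where it was at the start of the episode below 0.02 m); the robot touches nothing.
It fails at once if the nut or strap was pinched, squeezed or pressed hard (over 35 N) on the way, before the nut was home (contact force between the fingers and strap above 35 N and value of joint wing_nut below 10.7 rad).
It fails at once if the tin, the jar or the burnisher was pushed away or lifted (distance of any of ink_tin, medium_jar, burnisher from where it was at the start of the episode above 0.03 m).
It also fails if it takes over 72 s, if anything falls off the work surface, if the arm or the gripper's body presses on something with over 40 N, if the wrist force passes 120 N, or if a joint passes its speed limit or range.

## Working session

There is one attempt and no reset: what is moved stays moved. The work goes in short steps, Python scripts to look and compute and a tool call to move; the robot and the scene stay as the last step left them, time stands still between calls to the robot, and variables do not carry over. Pictures are saved under pics/ and viewed, at most 10 in all, crops included, and the job is handed in when it is done.

Besides the shell and the picture viewer there is one more tool, called after "Call:" as name([rows], argument=value, ...), one row to a line, values as JSON. move_arm: Moves the arm, as the interface text tells. Its arguments: {"type":"object","properties":{"moves":{"type":"array"},"grip":{"type":"number"},"squeeze":{"type":"number"}},"required":["moves"]}

```bash
mkdir -p pics; cat > h.py <<'E'
import numpy as np, cv2
from rig import manip
def pts(f):
    K=np.array(f["camera_matrix"]);k1=f["k1"];z=f["range_z"];h,w=z.shape
    u,v=np.meshgrid(np.arange(w),np.arange(h))
    d=np.array([k1,0,0,0],float)
    n=cv2.undistortPoints(np.stack([u,v],-1).reshape(-1,1,2).astype(np.float64),K,d).reshape(h,w,2)
    c=np.stack([n[...,0]*z,-n[...,1]*z,-z],-1)
    T=np.linalg.inv(np.array(f["world_to_cam"]))
    P=c@T[:3,:3].T+T[:3,3]; P[z==0]=np.nan
    return P
E
python3 - <<'E'
from h import *
s=manip.sense();print(s)
for n in("scene","top"):
    f=manip.grab_frame(n);cv2.imwrite(f"pics/{n}0.png",f["image"]);np.save(n+"0.npy",pts(f));np.save(n+"_im.npy",f["image"])
    print(n,f["k1"],np.linalg.inv(f["world_to_cam"])[:3,3], np.nanmean(f["range_z"]>0))
E
```

```text
{'t': 0.0, 'joint_pos': array([ 8.99596232e-01,  3.13445641e-01,  1.49843389e+00,  3.68399517e-05,
        1.33096290e+00, -2.23398198e-01]), 'qd': array([ 2.69044761e-04,  2.06240406e-03,  2.59415837e-04, -5.88899934e-05,
        1.76506862e-04,  1.62383288e-03]), 'effort': array([ 4.37318949e-04, -4.12264681e+01, -2.59743655e+01, -1.65205865e-04,
        4.11902613e-03,  1.90010303e-05]), 'eef_pos': array([0.22717174, 0.47304881, 0.24173849]), 'eef_rot': array([-2.86414428e-04,  2.22039113e-01,  9.75037559e-01, -5.55673510e-04]), 'contact_force': array([-0.28966383,  0.30241391, -0.230442  ]), 'moment': array([ 0.0068119 , -0.0014738 , -0.01366261]), 'grasp_force': 0.0, 'grip_width': 1.001811901852582}
scene -0.0055027125936772375 [0.86617839 0.40961401 0.80699887] 0.9958919270833333
top -0.09459774065261863 [ 0.34940133 -0.04830916  0.93280151] 0.9961165364583333
```

View pics/top0.png

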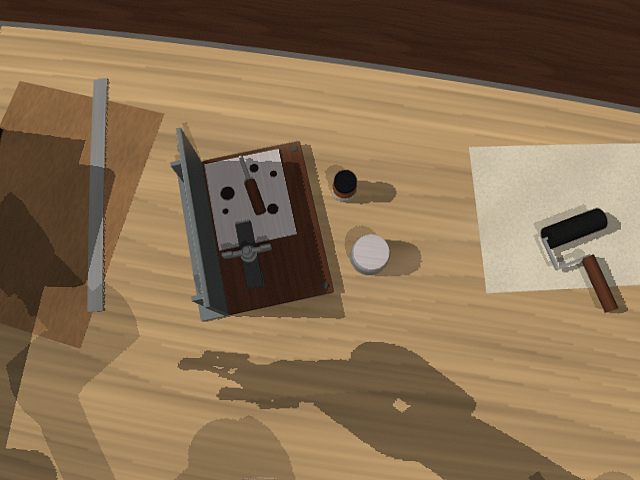

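View pics/scene0.png

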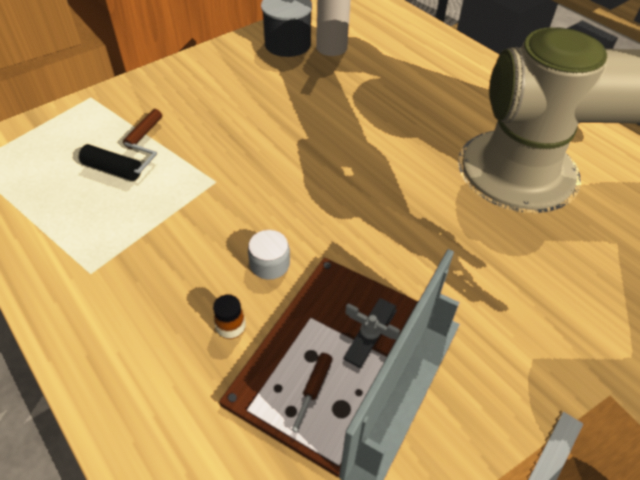

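The top view shows the nut at about (248,252) on the strap, with the backstop to its left, the tin at (370,254), the jar at (345,184) and the burnisher at (252,188). Image up is world +x. Next I measure these.

```bash
python3 - <<'E'
from h import *
P=np.load("top0.npy")
# backstop top edge
z=P[...,2]
roi=np.zeros(z.shape,bool);roi[120:325,165:345]=1
def sh(n,m):
    q=P[m];print(n,len(q),q.mean(0).round(4));return q
b=sh("backstop top",roi&(abs(z-.17)<.006))
(vx,vy,x0,y0)=cv2.fitLine(b[:,:2].astype(np.float32),cv2.DIST_HUBER,0,.01,.01).ravel();print("dir",np.degrees(np.arctan2(vy,vx)), cv2.minAreaRect((b[:,:2]*1000).astype(np.float32)))
r2=np.zeros(z.shape,bool);r2[225:285,222:280]=1
w=sh("wings",r2&(z>.058)&(z<.085))
print("z pct",np.percentile(w[:,2],[1,5,25,50,75,95,99]).round(4), cv2.minAreaRect((w[:,:2]*1000).astype(np.float32)))
s=sh("strap",r2&(z>.030)&(z<.045));print(np.percentile(s[:,2],[5,50,95]),cv2.minAreaRect((s[:,:2]*1000).astype(np.float32)))
for v in range(228,276,3):print(v,*["%3.0f"%(1000*z[v,u]) for u in range(216,280,3)])
for n,(a,b_,c,d) in dict(tin=(225,285,345,400),jar=(160,205,325,365)).items():
    m=np.zeros(z.shape,bool);m[a:b_,c:d]=1; q=sh(n,m&(z>.045))
p=np.zeros(z.shape,bool);p[150:220,235:275]=1
q=sh("burn",p&(z>.03)&(z<.06));print(cv2.minAreaRect((q[:,:2]*1000).astype(np.float32)))
E
```

```text
backstop top 1173 [0.5292 0.1886 0.1691]
dir 21.58944 ((535.1921997070312, 191.39010620117188), (309.4886169433594, 11.292491912841797), 21.639665603637695)
wings 255 [0.5082 0.1105 0.0658]
z pct [0.0583 0.0589 0.0612 0.0661 0.0702 0.0728 0.0742] ((507.91357421875, 110.62178039550781), (16.076988220214844, 88.8108139038086), 25.401939392089844)
strap 824 [0.5054 0.1098 0.034 ]
[0.03100772 0.03368869 0.03924464] ((507.31170654296875, 110.94244384765625), (119.49468231201172, 30.4215145111084), 21.337520599365234)
228  22  21  23  21  19  23  22  31  33  36  30  31  30  23  19  23  21  19  23  22  20  20
231  22  23  23  22  21  20  23  32  33  33  35  36  33  22  19  21  23  23  21  21  21  22
234  23  24  22  21  21  23  22  35  33  33  34  31  34  22  21  25  20  22  20  25  22  23
237  19  22  21  24  20  22  21  20  32  34  35  30  34  21  19  19  23  23  21  20  21  19
240  18  23  20  22  20  19  22  23  31  32  35  34  34  23  24  20  20  18  17  14  18  20
243  20  21  22  22  22  23  20  21  35  36  33  35  35  17  16  18  17  71  18  20  19  15
246  19  25  20  22  22  19  2
[... 393 characters left out ...]
  34  19  17  16  18  18  18  18  18
261  42  19  19  18  15  18  16  17  17  35  36  38  33  34  33  18  20  17  16  16  16  17
264  46  16  19  17  16  17  19  17  16  35  32  34  36  34  36  16  17  18  14  20  19  21
267  52  21  19  20  17  18  19  20  18  33  34  37  33  35  33  16  17  16  17  18  21  16
270  56  27  15  19  19  18  20  15  19  17  33  32  34  35  33  22  19  15  18  17  18  18
273  61  30  16  17  18  17  17  21  14  17  31  35  31  32  34  21  14  15  21  16  18  14
tin 1066 [ 0.5429 -0.1109  0.0541]
jar 438 [ 0.6653 -0.0454  0.0632]
burn 510 [0.629  0.1265 0.0392]
((642.6851806640625, 134.41110229492188), (123.6220474243164, 21.988468170166016), 29.973081588745117)
```

Call:
move_arm([
  [[0,0,0,0,0,8.54],[0,0,0,0,0,8.54],[0,0,0,0,0,8.54],[0,0,0,0,0,8.54],[0,0,0,0,0,8.54],[-31.6,10.3,0,0,0,0],[-31.6,10.3,0,0,0,0],[-31.6,10.3,0,0,0,0],[-31.6,10.3,0,0,0,0],[-31.6,10.3,0,0,0,0],[-31.6,10.3,0,0,0,0],[-31.6,10.3,0,0,0,0],[-31.6,10.3,0,0,0,0],[-31.6,10.3,0,0,0,0],[-31.6,10.3,0,0,0,0],[-31.6,10.3,0,0,0,0],[-31.6,10.3,0,0,0,0],[-31.6,10.3,0,0,0,0],[-31.6,10.3,0,0,0,0],[-31.6,10.3,0,0,0,0]],
], grip=0, squeeze=20)

```text
t: 2.6
eef_pos: [0.5463, 0.0887, 0.242]
eef_rot: [-0.0, 0.562, 0.827, -0.0]
contact_force: [0.1, 0.4, 0.1]
grip_width: 0.001
grasp_force: 0.0
```

```bash
cat >> h.py <<'E'
A=np.radians(21.6);O=np.array([.508,.1107])
R=np.array([[np.cos(A),-np.sin(A)],[np.sin(A),np.cos(A)]])
def fix():
    s=manip.sense();p=s["eef_pos"];q=s["eef_rot"]
    from scipy.spatial.transform import Rotation as Ro
    M=Ro.from_quat([q[1],q[2],q[3],q[0]]).as_matrix()
    f=R.T@(p[:2]-O)*1000
    print("t %.2f fix"%s["t"],f.round(1),"z %.1f"%(p[2]*1000),"toolx deg in fix %.1f"%(np.degrees(np.arctan2(M[1,0],M[0,0]))-21.6),"tilt",M[:2,2].round(3),"F",s["contact_force"].round(1),"grip %.2f"%s["grip_width"])
    return f
def fpos(phi,r,d):
    a=np.radians(phi);return np.array([r*np.cos(a)-d*np.sin(a), r*np.sin(a)+d*np.cos(a)])
E
cat > im.py <<'E'
from h import *
import sys
fix()
f=manip.grab_frame(sys.argv[1]);cv2.imwrite(f"pics/{sys.argv[2]}.png",f["image"])
E
python3 im.py wrist w1
```

```text
t 2.60 fix [ 27.5 -34.5] z 242.0 toolx deg in fix 90.0 tilt [-0.001  0.   ] F [0.1 0.4 0.1] grip 0.00
```

View pics/w1.png

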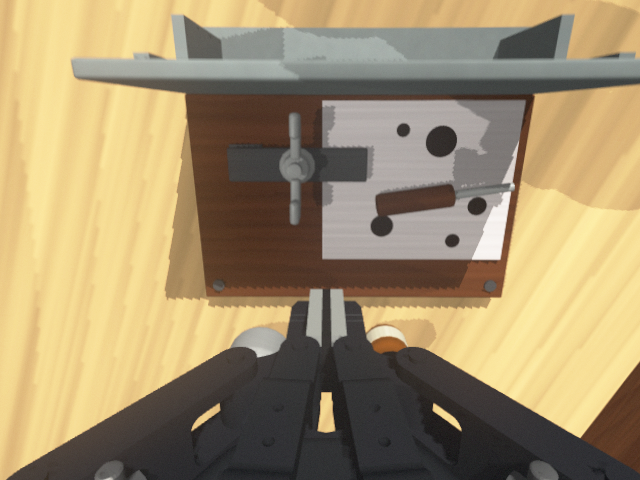

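Wrist view: the nut is at (296,165) with its wings nearly along fixture y. The shut fingertips at (325,295) are clear of it, on the +x side of the near wing.

Call:
move_arm([
  [[0,0,30,0,0,0],[0,0,35,0,0,0],[0,0,35,0,0,0],[0,0,35,0,0,0],[0,0,24,0,0,0],[0,0,14,0,0,0],[0,0,6,0,0,0],[0,0,0,0,0,0]],
])

```text
t: 3.65
eef_pos: [0.546, 0.0896, 0.0636]
eef_rot: [0.0, 0.562, 0.827, 0.0]
contact_force: [0.1, 0.3, 0.3]
grip_width: -0.002
grasp_force: 0.0
```

```bash
cat > plan.py <<'E'
from h import *
import sys
a,b,n=float(sys.argv[1]),float(sys.argv[2]),int(sys.argv[3]); ex=float(sys.argv[4]) if len(sys.argv)>4 else 0
c=fix()
for phi in np.linspace(a,b,n):
    s=np.radians(phi);d=4+14.5*abs(np.sin(s))+11*abs(np.cos(s))+ex
    p=fpos(phi,32,d);D=np.round(p-c,1);c=c+D
    print("[%.1f, %.1f, 0, 0, 0, 0],"%(D[1],D[0]),end=" ")
print("end",c)
E
python3 plan.py -86 -205 20
```

```text
t 3.65 fix [ 27.5 -33.6] z 63.6 toolx deg in fix 90.0 tilt [ 0. -0.] F [0.1 0.3 0.3] grip -0.00
[3.0, -6.1, 0, 0, 0, 0], [-2.2, -3.8, 0, 0, 0, 0], [-1.9, -2.6, 0, 0, 0, 0], [-1.6, -3.1, 0, 0, 0, 0], [-1.3, -3.4, 0, 0, 0, 0], [-0.9, -3.7, 0, 0, 0, 0], [-0.5, -4.1, 0, 0, 0, 0], [0.2, -4.2, 0, 0, 0, 0], [0.7, -4.4, 0, 0, 0, 0], [1.4, -4.3, 0, 0, 0, 0], [2.1, -4.3, 0, 0, 0, 0], [2.8, -4.0, 0, 0, 0, 0], [3.3, -3.7, 0, 0, 0, 0], [4.0, -3.2, 0, 0, 0, 0], [4.5, -2.6, 0, 0, 0, 0], [4.9, -2.0, 0, 0, 0, 0], [2.1, -1.6, 0, 0, 0, 0], [2.4, -1.5, 0, 0, 0, 0], [2.8, -1.4, 0, 0, 0, 0], [3.1, -1.0, 0, 0, 0, 0], end [-37.46740912  -4.65250022]
```

Call:
move_arm([
  [[3.0,-6.1,0,0,0,0],[-2.2,-3.8,0,0,0,0],[-1.9,-2.6,0,0,0,0],[-1.6,-3.1,0,0,0,0],[-1.3,-3.4,0,0,0,0],[-0.9,-3.7,0,0,0,0],[-0.5,-4.1,0,0,0,0],[0.2,-4.2,0,0,0,0],[0.7,-4.4,0,0,0,0],[1.4,-4.3,0,0,0,0],[2.1,-4.3,0,0,0,0],[2.8,-4.0,0,0,0,0],[3.3,-3.7,0,0,0,0],[4.0,-3.2,0,0,0,0],[4.5,-2.6,0,0,0,0],[4.9,-2.0,0,0,0,0],[2.1,-1.6,0,0,0,0],[2.4,-1.5,0,0,0,0],[2.8,-1.4,0,0,0,0],[3.1,-1.0,0,0,0,0]],
])

```text
t: 6.15
eef_pos: [0.4745, 0.0926, 0.0633]
eef_rot: [-0.0, 0.562, 0.827, -0.0]
contact_force: [0.8, -0.6, -0.3]
grip_width: -0.002
grasp_force: 0.4
```

```bash
python3 im.py wrist w2
```

```text
t 6.15 fix [-37.8  -4.5] z 63.3 toolx deg in fix 90.0 tilt [-0. -0.] F [ 0.8 -0.6 -0.3] grip -0.00
```

View pics/w2.png

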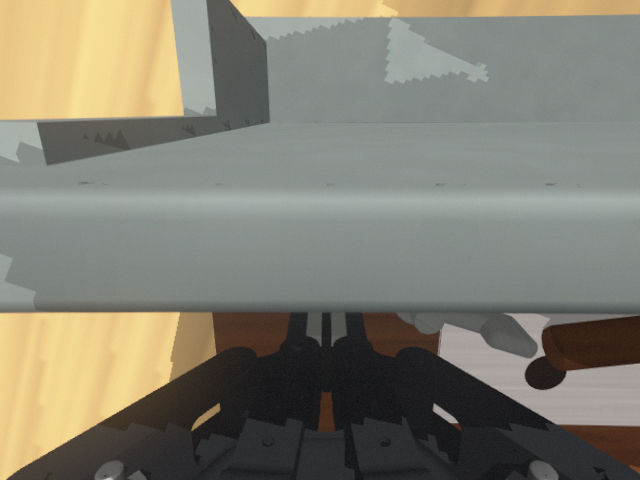

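The wing that was behind has come round to about −25° (seen at (490,335) on the plate), so the stroke worked. Next I lift over to its trailing side.

Call:
move_arm([
  [[-2,-3,0,0,0,0],[0,0,-16,0,0,0],[0,0,-20,0,0,0],[4,26,0,0,0,0],[4,26,0,0,0,0],[6.5,26,0,0,0,0],[0,0,0,0,0,0],[0,0,16,0,0,0],[0,0,14,0,0,0],[0,0,6,0,0,0],[0,0,0,0,0,0]],
])

```text
t: 7.58
eef_pos: [0.5395, 0.1316, 0.0628]
eef_rot: [-0.0, 0.562, 0.827, -0.0]
contact_force: [0.5, -0.2, -0.2]
grip_width: 0.007
grasp_force: 0.0
```

```bash
python3 plan.py -22 -208 20; python3 im.py wrist w3
```

```text
t 7.58 fix [37.   7.9] z 62.8 toolx deg in fix 90.0 tilt [-0.001 -0.   ] F [ 0.5 -0.2 -0.2] grip 0.01
[-1.7, 0.1, 0, 0, 0, 0], [-5.2, 1.2, 0, 0, 0, 0], [-5.9, 0.2, 0, 0, 0, 0], [-6.2, -1.1, 0, 0, 0, 0], [-6.3, -2.6, 0, 0, 0, 0], [-5.9, -4.2, 0, 0, 0, 0], [-5.0, -5.6, 0, 0, 0, 0], [-3.9, -6.6, 0, 0, 0, 0], [-2.9, -4.2, 0, 0, 0, 0], [-2.3, -5.1, 0, 0, 0, 0], [-1.3, -5.9, 0, 0, 0, 0], [-0.1, -6.5, 0, 0, 0, 0], [1.5, -6.8, 0, 0, 0, 0], [3.0, -6.7, 0, 0, 0, 0], [4.7, -6.1, 0, 0, 0, 0], [6.1, -5.0, 0, 0, 0, 0], [7.4, -3.7, 0, 0, 0, 0], [4.0, -2.5, 0, 0, 0, 0], [4.1, -2.2, 0, 0, 0, 0], [4.9, -1.5, 0, 0, 0, 0], end [-37.84920731  -3.10769634]
t 7.58 fix [37.   7.9] z 62.8 toolx deg in fix 90.0 tilt [-0.001 -0.   ] F [ 0.5 -0.2 -0.2] grip 0.01
```

View pics/w3.png

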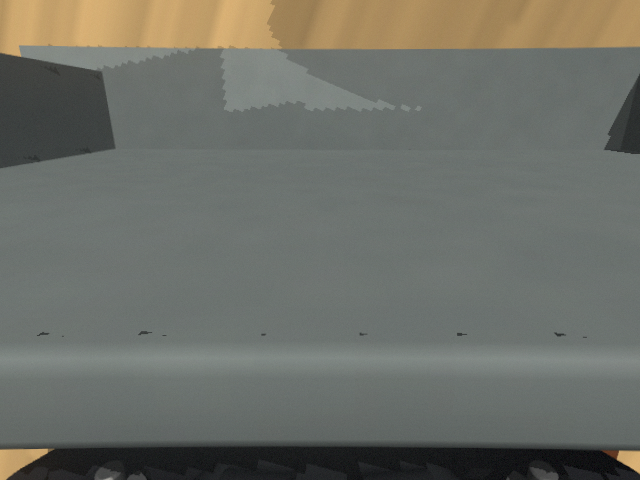

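The backstop hides the nut here, but no contact force shows. On to the second stroke.

Call:
move_arm([
  [[-1.7,0.1,0,0,0,0],[-5.2,1.2,0,0,0,0],[-5.9,0.2,0,0,0,0],[-6.2,-1.1,0,0,0,0],[-6.3,-2.6,0,0,0,0],[-5.9,-4.2,0,0,0,0],[-5.0,-5.6,0,0,0,0],[-3.9,-6.6,0,0,0,0],[-2.9,-4.2,0,0,0,0],[-2.3,-5.1,0,0,0,0],[-1.3,-5.9,0,0,0,0],[-0.1,-6.5,0,0,0,0],[1.5,-6.8,0,0,0,0],[3.0,-6.7,0,0,0,0],[4.7,-6.1,0,0,0,0],[6.1,-5.0,0,0,0,0],[7.4,-3.7,0,0,0,0],[4.0,-2.5,0,0,0,0],[4.1,-2.2,0,0,0,0],[4.9,-1.5,0,0,0,0]],
])

```text
t: 10.12
eef_pos: [0.4741, 0.0942, 0.0633]
eef_rot: [0.0, 0.562, 0.827, -0.0]
contact_force: [1.1, -0.5, -0.0]
grip_width: -0.003
grasp_force: 0.5
```

```bash
python3 im.py wrist w4
```

```text
t 10.12 fix [-37.6  -2.9] z 63.3 toolx deg in fix 90.0 tilt [-0. -0.] F [ 1.1 -0.5 -0. ] grip -0.00
```

View pics/w4.png

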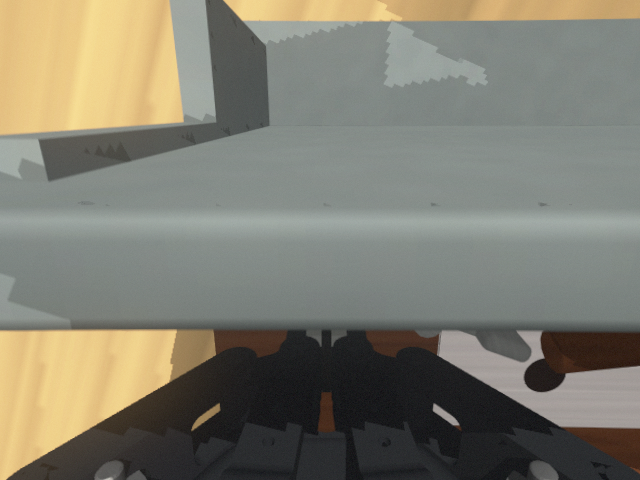

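The wing is at the right again, about −28°. I reposition for the third stroke, which should end at the stop.

Call:
move_arm([
  [[-2,-3,0,0,0,0],[0,0,-16,0,0,0],[0,0,-20,0,0,0],[4,26,0,0,0,0],[4,26,0,0,0,0],[5,26,0,0,0,0],[0,0,0,0,0,0],[0,0,16,0,0,0],[0,0,14,0,0,0],[0,0,6,0,0,0],[0,0,0,0,0,0],[-1.7,0.1,0,0,0,0],[-5.2,1.2,0,0,0,0],[-5.9,0.2,0,0,0,0],[-6.2,-1.1,0,0,0,0],[0,0,0,0,0,0]],
])

```text
t: 12.18
eef_pos: [0.5475, 0.1138, 0.0633]
eef_rot: [0.0, 0.562, 0.827, -0.0]
contact_force: [-0.7, 0.2, 0.2]
grip_width: -0.001
grasp_force: 0.0
```

```bash
python3 plan.py -54 -84 9; python3 plan.py -54 -180 43
```

```text
t 12.18 fix [ 37.9 -11.7] z 63.3 toolx deg in fix 90.0 tilt [ 0. -0.] F [-0.7  0.2  0.2] grip -0.00
[-1.1, -1.1, 0, 0, 0, 0], [-2.5, -1.0, 0, 0, 0, 0], [-2.3, -1.2, 0, 0, 0, 0], [-2.3, -1.4, 0, 0, 0, 0], [-2.3, -1.7, 0, 0, 0, 0], [-2.1, -1.8, 0, 0, 0, 0], [-2.0, -2.1, 0, 0, 0, 0], [-1.8, -2.3, 0, 0, 0, 0], [-1.7, -2.5, 0, 0, 0, 0], end [ 22.79481653 -29.79959998]
t 12.18 fix [ 37.9 -11.7] z 63.3 toolx deg in fix 90.0 tilt [ 0. -0.] F [-0.7  0.2  0.2] grip -0.00
[-1.1, -1.1, 0, 0, 0, 0], [-2.0, -0.8, 0, 0, 0, 0], [-1.9, -0.9, 0, 0, 0, 0], [-1.9, -1.0, 0, 0, 0, 0], [-1.8, -1.2, 0, 0, 0, 0], [-1.8, -1.4, 0, 0, 0, 0], [-1.7, -1.5, 0, 0, 0, 0], [-1.6, -1.6, 0, 0, 0, 0], [-1.5, -1.7, 0, 0, 0, 0], [-1.5, -1.9, 0, 0, 0, 0], [-1.3, -2.0, 0, 0, 0, 0], [-1.2, -2.1, 0, 0, 0, 0], [-1.0, -2.2, 0, 0, 0, 0], [-1.0, -1.1, 0, 0, 0, 0], [-0.9, -1.3, 0, 0, 0, 0], [-0.8, -1.3, 0, 0, 0, 0], [-0.9, -1.4, 0, 0, 0, 0], [-0.7, -1.5, 0, 0, 0, 0], [-0.7, -1.6, 0, 0, 0, 0], [-0.6, -1.7, 0, 0, 0, 0], [-0.5, -1.8, 0, 0, 0, 0], [-0.4, -1.8, 0, 0, 0, 0], [-0.2, -1.9, 0, 0, 0, 0], [-0.2, -1.9, 0, 0, 0, 0], [-0.0, -2.0, 0, 0, 0, 0], [0.1, -2.1, 0, 0, 0, 0], [0.2, -2.1, 0, 0, 0, 0], [0.4, -2.0, 0, 0, 0, 0], [0.5, -2.1, 0, 0, 0, 0], [0.7, -2.1, 0, 0, 0, 0], [0.9, -2.1, 0, 0, 0, 0], [1.0, -2.0, 0, 0, 0, 0], [1.1, -2.0, 0, 0, 0, 0], [1.3, -2.0, 0, 0, 0, 0], [1.5, -1.8, 0, 0, 0, 0], [1.6, -1.8, 0, 0, 0, 0], [1.7, -1.7, 0, 0, 0, 0], [1.9, -1.5, 0, 0, 0, 0], [2.0, -1.5, 0, 0, 0, 0], [2.1, -1.3, 0, 0, 0, 0], [2.2, -1.2, 0, 0, 0, 0], [2.3, -1.0, 0, 0, 0, 0], [2.4, -0.9, 0, 0, 0, 0], end [-32.00518347 -14.99959998]
```

Call:
move_arm([
  [[-1.1,-1.1,0,0,0,0],[-2.0,-0.8,0,0,0,0],[-1.9,-0.9,0,0,0,0],[-1.9,-1.0,0,0,0,0],[-1.8,-1.2,0,0,0,0],[-1.8,-1.4,0,0,0,0],[-1.7,-1.5,0,0,0,0],[-1.6,-1.6,0,0,0,0],[-1.5,-1.7,0,0,0,0],[-1.5,-1.9,0,0,0,0]],
])

```text
t: 13.42
eef_pos: [0.5413, 0.0938, 0.0633]
eef_rot: [0.0, 0.562, 0.827, 0.0]
contact_force: [0.3, 0.8, -0.2]
grip_width: -0.004
grasp_force: 0.4
```

Call:
move_arm([
  [[-1.3,-2.0,0,0,0,0],[-1.2,-2.1,0,0,0,0],[-1.0,-2.2,0,0,0,0],[-1.0,-1.1,0,0,0,0]],
])

```text
t: 13.92
eef_pos: [0.5367, 0.0875, 0.0635]
eef_rot: [0.001, 0.562, 0.827, 0.001]
contact_force: [6.2, 9.2, -2.3]
grip_width: -0.003
grasp_force: 4.2
```

Call:
move_arm([
  [[-0.9,-1.3,0,0,0,0],[-0.8,-1.3,0,0,0,0],[-0.9,-1.4,0,0,0,0]],
])

```text
t: 14.3
eef_pos: [0.5364, 0.0858, 0.064]
eef_rot: [0.002, 0.562, 0.827, 0.005]
contact_force: [18.8, 20.9, -8.9]
grip_width: 0.001
grasp_force: 12.9
```

The force rose to about 29 N and the motion stopped. I back off in +fixture x and −y, lift clear, and check the nut's height.

Call:
move_arm([
  [[0,6,0,0,0,0],[-2,10,0,0,0,0],[0,0,-15,0,0,0],[0,0,-40,0,0,0],[0,0,-55,0,0,0],[0,0,-55,0,0,0],[-40,0,0,0,0,0],[-50,0,0,0,0,0],[-50,0,0,0,0,0],[-50,0,0,0,0,0],[-50,0,0,0,0,0],[-30,0,0,0,0,0],[0,0,0,0,0,0]],
])

```text
t: 15.92
eef_pos: [0.6483, -0.1659, 0.2285]
eef_rot: [-0.0, 0.563, 0.827, -0.0]
contact_force: [-0.2, 0.0, -0.5]
grip_width: -0.002
grasp_force: 0.0
```

```bash
python3 - <<'E'
from h import *
fix()
P0=np.load("top0.npy")
f=manip.grab_frame("top");P=pts(f);cv2.imwrite("pics/top5.png",cv2.resize(f["image"][110:330,150:420],None,fx=2.5,fy=2.5))
for n,p in(("before",P0),("after",P)):
    z=p[...,2];r2=np.zeros(z.shape,bool);r2[225:290,222:280]=1
    w=p[r2&(z>.054)&(z<.085)];s=p[r2&(z>.026)&(z<.042)]
    x=(w[:,:2]-O)@R*1000;far=np.hypot(*x.T)>25
    print(n,"wing rect",cv2.minAreaRect(x.astype(np.float32)),"far z med/95",np.percentile(w[far,2],[50,90]).round(4),"strap med",np.median(s[:,2]).round(4))
    for k,(a,b,c,d,h) in dict(tin=(225,285,345,400,.045),jar=(160,205,325,365,.045),burn=(150,220,235,275,.03)).items():
        q=p[a:b,c:d][z[a:b,c:d]>h];print(k,len(q),np.median(q,0).round(4))
E
```

```text
t 15.93 fix [  28.7 -308.8] z 228.5 toolx deg in fix 89.9 tilt [-0. -0.] F [-0.2  0.  -0.5] grip -0.00
before wing rect ((1.287445068359375, -0.4046287536621094), (87.63721466064453, 20.661670684814453), 80.10774230957031) far z med/95 [0.0693 0.0724] strap med 0.0336
tin 1066 [ 0.5427 -0.1108  0.0545]
jar 438 [ 0.6649 -0.0456  0.0636]
burn 510 [0.6255 0.1246 0.04  ]
after wing rect ((0.8684225082397461, -0.001979827880859375), (88.56417083740234, 18.947813034057617), 81.6684799194336) far z med/95 [0.0659 0.0684] strap med 0.0297
tin 3281 [ 0.4284 -0.0756  0.5641]
jar 1216 [ 0.4889 -0.0515  0.5368]
burn 509 [0.6254 0.1245 0.0401]
```

View pics/top5.png

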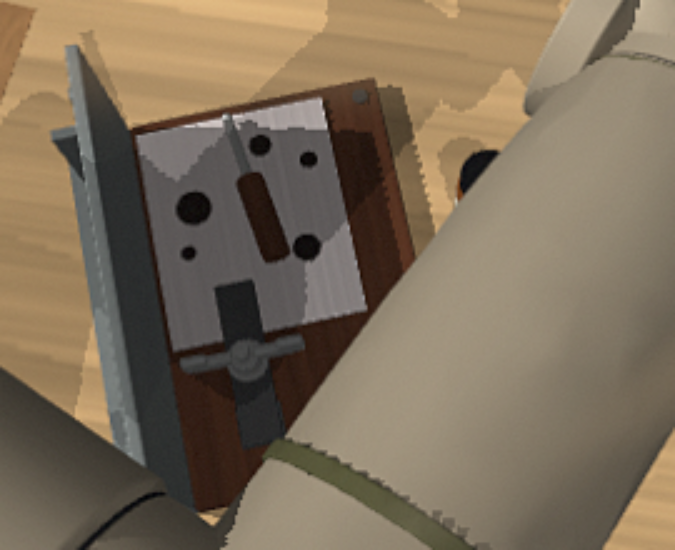

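The picture shows the wings from (185,365) to (300,343), the strap seated and the burnisher unmoved. Heights match home: strap top 29.7 mm, wing top 68.4 mm. One last check compares the wing angle with the contact at the stop (about −92°).

```bash
python3 - <<'E'
from h import *
f=manip.grab_frame("top")
for n,p in(("before",np.load("top0.npy")),("after",pts(f))):
    p=p[225:290,222:280].reshape(-1,3);x=(p[:,:2]-O)@R*1000;r=np.hypot(*x.T)
    m=(p[:,2]>.058)&(p[:,2]<.085)&(r>25)&(r<48);x=x[m]
    a,b=x[x[:,1]>0].mean(0),x[x[:,1]<0].mean(0);print(n,a,b,np.degrees(np.arctan2(*(b-a)[::-1])))
E
```

```text
before [ 0.73869105 34.44126779] [ -0.86623146 -35.06464166] -91.32275010348616
after [ 0.51976814 34.77247195] [  0.10836165 -34.91196398] -90.3382617865634
```

```bash
python3 -c "
from rig import manip
print(manip.close_job())"
```

```text
the job is handed in; nothing more can be done
None
```

The wing nut is run down to its stop, the strap measures as bearing on the plate, and the job was handed in at about 16 s with the hand clear; no verdict came back, the burnisher had not moved, and the arm never went near the tin or jar, though it hid them in the last picture.

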